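# Slide the sugar board along its rails until it drops home

## Robot

A 6-joint arm with a two-finger parallel gripper is mounted at the origin on a cart in front of the work surface, level with it; the furniture and walls round the work are solid. World frame = base frame: x ahead of the robot, y to its left, z up, the work surface at z = 0. Lengths are in m, angles in rad, forces in N, time in s.
With the tool pointing down it reaches from about 0.35 to 1 m from the base axis. Payload 7.1 kg.
Tool frame: the origin (TCP) lies midway between the tips of the shut fingers; the grasp point (between the pads) lies 19 mm behind it (robot.grasp_offset is the distance from the TCP to the grasp point, in m); z points along the fingers, y is the line along which they close (so a half turn about z gives the same grasp; the last joint's range is limited). The gripper opens to 85 mm and grips with 20 to 120 N. Pads are 22 mm wide; open, the fingers measure 114 mm over their backs; the gripper's body (76 mm by 85 mm) begins 54 mm behind the grasp point. The pads swing forward as they close: fully open they stand 13 mm farther back than shut.
Start: joints at [1.286, 0.423, 1.63, -0, 1.089, -0.019], TCP at [0.164, 0.603, 0.201] pointing down, gripper open.
Joint ranges: [-3, 3], [-0.9, 2.11], [0.09, 2.58], [-1.31, 4.45], [0.11, 2.69], [-2.54, 2.54]. Speed limits (rad/s): [2.39, 2.39, 3.01, 3.14, 3.14, 3.14].

## Interface

Orientations are given as a 3x3 rotation matrix whose columns are the frame's x, y, z axes.
In Python, from rig import status, imaging, robot gives the robot as it stands.
- The arm moves only by the tool apply_moves, never from a script. Its argument "targets" is a list of rows, each an object with "hand": the closure in counts, from 0 (fully open) to 255 (shut); "linear": the shift along the tool's x, y, z in cm, a list of three; "twist": the turn about the tool's z in degrees. A call has 1 to 8 rows; each row is the pose to reach, as a shift and turn from the pose commanded when the call began, along the tool's axes at that moment; what a row does not reach only later rows make up. A row lasts 1/12 s, in which the tool goes at most 41.7 mm and 7.16 degrees, less where a joint would pass 70% of its speed; a pose out of reach is approached as far as the arm can. A call with a gripper value outside its range is refused whole. The fingers move at their own pace and stop on an object; "force" is the grip in N (left out, the last holds). Time passes only in rows, so rows that repeat a pose let the fingers close. It gives the time, the measured TCP pose, the force, the opening and the grip force at its end, in the units of the state.
- status.observe(): the state, without advancing time (a new reading comes with each control period).
- imaging.camera(name): name is "side" or "top"; returns the picture (420x560x3 uint8, red, green, blue); there is no depth.
- imaging.camera_model(name): a dict with "intrinsics" (3x3 intrinsics, pixels), "D" ([k1, k2, p1, p2, k3] as OpenCV has them; the pictures are not rectified), "R" (3x3) and "t" (3): a world point X has camera coordinates R X + t. Camera axes: x right, y down, z forward; pixel columns grow to the right and rows downward; lengths in m; the calibration is good to about 2 mm. A picture is of the moment at which its call begins. camera_model takes no time and is no camera call.
- robot.sign_off(): hands the job in; it is judged then, once.
The state is a dict: "time": time; "joints": joint angles; "dq": joint speeds; "joint_efforts": joint torques, N m; "position": TCP position; "tool_rot": TCP orientation; "ft_force": force on the tool from outside, world axes, zero at the start; "wrist_torque": the same for the moment, N m; "width": opening from 0.0 (shut) to 1.0 (fully open); "finger_force": force on a finger pad.
Only numpy, scipy, OpenCV 4.12 (cv2) and the standard library are available. Lean on these libraries where they do the work, as an engineer would, in place of code of your own. Each camera call takes 0.05 s, during which the arm holds its last target. There are 200 camera calls.

## Task

Push the wooden board with the sugar tub on it along its two rails, towards the coffee machine, with a fingertip against its upright end plate, until all four feet drop into the notches in the rails and it sits level; then let go of it and move clear. Only push: do not pinch or lift the board, do not touch the tub, which must stay standing on the board, and leave the other things on the counter and the stand as they are.

Things in the scene. Friction and masses are not known exactly. Their poses are not given: they have to be found in the camera images.
- stand: Fixed low stand, 300 x 125 x 52 mm, two aluminium rails between dark guide strips. Origin: on the counter under its centre. +x: along the rails, the way to push (to the coffee machine); z up. Rails 16 mm wide at y = -47 and +47, tops at z = 40; guide strips to z = 52, outside the rails, leave the board 1.5 mm play each side. Open between the rails (78 mm) but for cross ties up to z = 17. No end stops.
- home (a point): Point on the stand midway between the notches, 34 mm above its origin: where the board's origin is when home. Each rail has two notches, 21 mm long and 6 mm deep (floor at z = 34 in the stand's frame), centred 50 mm before and after this point along the rails.
- board: Loose wooden board, 130 (x) x 110 (y) mm, 0.35 to 0.7 kg, riding on the rails. Origin: under its centre, at the undersides of its feet; x as the stand's x. Four feet 16 x 16 x 8 mm at x = +-50, y = +-47. Deck z = 8 to 20. Starts 30 to 75 mm short of home, 6 mm higher; sliding takes 1 to 5 N. Home: dropped 6 mm, all feet in the notches, about 2.5 mm play along x, then the notch walls resist.
- push_face (a point): Centre of the outer (-x) face of the upright end plate at the board's -x end, 65 mm from the board's centre and 40 mm above the undersides of its feet: push here, towards +x. The plate is 100 mm wide, 9 mm thick with its rubber strip, and stands z = 20 to 55 mm in the board's frame (so to 95 mm above the counter while riding).
- liner: Black rubber strip, 4 x 96 x 34 mm, fixed on the inner (+x, tub) side of the board's end plate. Origin: its centre. A pinch of the end plate would press on it; do not pinch.
- sugar_tub: White yoghurt-style tub with a foil lid, 72 mm across and 72 mm tall, about 0.1 kg, loose, standing on the board with its axis about 22 mm to the +x side of the board's centre. Origin: centre of its underside; z up.
- jigger: Bystander: double steel jigger, 45 mm across, 87 mm tall, standing just behind the stand (the wall's side). Origin: centre of its underside.
- soda_can: Bystander: drinks can, 53 mm across, 134 mm tall, standing just behind the stand. Origin: centre of its underside.
- biscuit_box: Bystander: flat red carton, 98 x 165 x 42 mm, lying to the right of the stand. Origin: centre of its underside.
Not all that is in view belongs to the job. What is shaped like the sugar_tub but orange is not meant.

How it is judged:
By the outcome, as a careful person would: the job done as asked, in the order asked, and still so for the second after the job is handed in, with the robot touching nothing.
It also fails if it takes over 42 s, if anything falls off the work surface, if the arm or the gripper's body presses on something with over 40 N, if the wrist force passes 120 N, or if a joint passes its speed limit or range.

## Working session

There is one attempt and no reset: what is moved stays moved. The work goes in short steps, Python scripts to look and compute and a tool call to move; the robot and the scene stay as the last step left them, time stands still between calls to the robot, and variables do not carry over. Pictures are saved under pics/ and viewed, at most 10 in all, crops included, and the job is handed in when it is done.

Besides the shell and the picture viewer there is one more tool, called after "Emit:" in YAML: its name, and indented under it one key for each argument. apply_moves: Moves the arm, as the interface text tells. Its arguments: {"type":"object","properties":{"targets":{"type":"array","items":{"type":"object","properties":{"hand":{"type":"number"},"linear":{"type":"array","items":{"type":"number"}},"twist":{"type":"number"}}}},"force":{"type":"number"}},"required":["targets"]}

```bash
mkdir -p pics; ls
python3 - <<'E'
from rig import status, imaging, robot
import cv2, numpy as np
for n in ("side","top"):
    cv2.imwrite(f"pics/{n}0.png", cv2.cvtColor(imaging.camera(n),cv2.COLOR_RGB2BGR))
    m=imaging.camera_model(n); R=np.array(m["R"]);t=np.array(m["t"])
    print(n,np.round(m["intrinsics"],1).tolist(),np.round(m["D"],3),"C",np.round(-R.T@t,3),"R",np.round(R,3).tolist())
s=status.observe(); print(s["time"],s["position"],np.round(s["tool_rot"],3).tolist(),s["width"],s["ft_force"])
E
```

```text
pics
side [[491.5, 0.0, 270.6], [0.0, 491.5, 213.3], [0.0, 0.0, 1.0]] [0.062 0.    0.    0.    0.   ] C [-0.009 -1.15   0.491] R [[0.833, -0.552, 0.027], [-0.197, -0.343, -0.919], [0.517, 0.76, -0.394]]
top [[493.3, 0.0, 283.2], [0.0, 493.3, 216.9], [0.0, 0.0, 1.0]] [-0.036  0.     0.     0.     0.   ] C [ 0.417 -0.344  1.04 ] R [[0.011, -1.0, -0.017], [-0.992, -0.009, -0.122], [0.122, 0.018, -0.992]]
0.1 [0.16401156 0.60252822 0.20051804] [[-0.965, 0.263, -0.0], [0.263, 0.965, -0.001], [0.0, -0.001, -1.0]] 0.9985778656498384 [0.61266343 0.61071122 0.1463861 ]
```

View pics/side0.png

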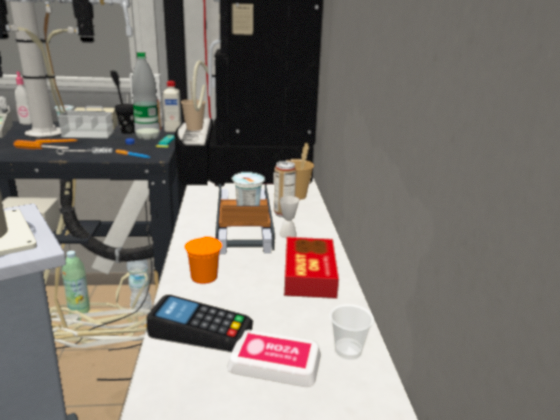

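View pics/top0.png

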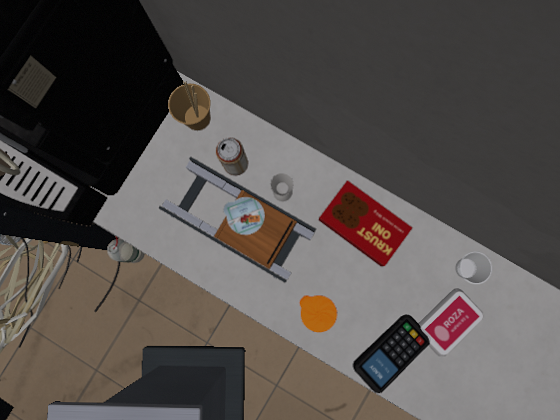

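The side view shows the stand at about (245,215) with the white foil-lidded tub on the board at (248,188). An orange tub stands in front of it at (204,260). In the top view the stand runs from (305,255), the near end, to (178,182), the coffee machine end. Two things are tub-shaped: the white one at (244,215) on the board and the orange one at (319,313) on the counter. The white one fits, because it has a foil lid and stands on the board. I'll check that in an enlarged crop.

Run:
```python
import cv2
a=cv2.imread("pics/top0.png")[145:290,150:330]
cv2.imwrite("pics/crop0.png",cv2.resize(a,None,fx=4,fy=4,interpolation=cv2.INTER_CUBIC))
```

```text
(no output)
```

View pics/crop0.png

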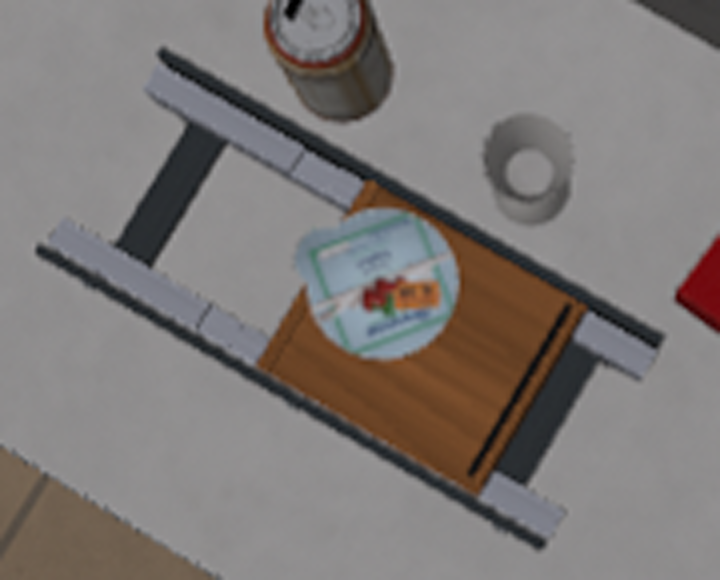

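The crop confirms the white foil-lidded tub on the board at crop (382,283). The strip corners are at crop (162,48), (664,337), (38,250) and (545,547). The liner's top runs from (568,308) to (472,474).

```bash
cat > h.py <<'E'
from rig import status, imaging, robot
import cv2, numpy as np
from scipy.optimize import least_squares
m=imaging.camera_model("top"); K,D,R,t=[np.array(m[k],float) for k in("intrinsics","D","R","t")]
def proj(P): return cv2.projectPoints(np.atleast_2d(P).astype(float),cv2.Rodrigues(R)[0],t,K,D)[0][:,0]
def back(uv,z):
    n=cv2.undistortPoints(np.array([[uv]],float),K,D)[0,0]; d=R.T@np.r_[n,1]; C=-R.T@t
    return C+d*(z-C[2])/d[2]
def crop(u,v): return (150+(u+.5)/4-.5,145+(v+.5)/4-.5)
def fit_stand(c):
    loc=np.array([[.15,.0625],[-.15,.0625],[.15,-.0625],[-.15,-.0625]])
    S=lambda p,L:np.array([[p[0]+np.cos(p[2])*x-np.sin(p[2])*y,p[1]+np.sin(p[2])*x+np.cos(p[2])*y,z] for x,y,z in L])
    return loc
E
python3 - <<'E'
from h import *
uv=[crop(162,48),crop(664,337),crop(38,250),crop(545,547)]
W=np.array([back(p,.052) for p in uv])
print(W.round(4)); print([np.linalg.norm(W[a,:2]-W[b,:2]).round(4) for a,b in((0,1),(2,3),(0,2),(1,3))])
c=W.mean(0)[:2]; d=(W[0]+W[2]-W[1]-W[3])[:2]; d/=np.linalg.norm(d); n=np.array([-d[1],d[0]])
print("stand",c.round(4),"yaw deg",np.degrees(np.arctan2(d[1],d[0])))
L=[back(crop(*p),.094)[:2] for p in((568,308),(472,474))]
print("liner local mm",[(1e3*d@(l-c),1e3*n@(l-c)) for l in L])
lx=d@(np.mean(L,0)-c); print("board x mm",1e3*(lx+.058),"liner n",1e3*n@(np.mean(L,0)-c))
face=c+d*(lx-.007); print("push face",face.round(4))
tub=back(crop(382,283),.132)[:2]; print("tub local",1e3*d@(tub-c),1e3*n@(tub-c))
s=status.observe(); T=np.array(s["tool_rot"]); p=np.array(s["position"])
for o in(.09,.05): 
    g=np.r_[face-d*o,.2]; print(o,g.round(4),"tool cm",(100*T.T@(g-p)).round(2))
print("twist", np.degrees(np.arctan2(T[1,1],T[0,1]))-np.degrees(np.arctan2(d[1],d[0])))
E
```

```text
[[ 0.6617 -0.1328  0.052 ]
 [ 0.5148 -0.3913  0.052 ]
 [ 0.5561 -0.073   0.052 ]
 [ 0.4095 -0.3327  0.052 ]]
[np.float64(0.2974), np.float64(0.2982), np.float64(0.1213), np.float64(0.1206)]
stand [ 0.5355 -0.2324] yaw deg 60.46914988326998
liner local mm [(np.float64(-101.76881243137194), np.float64(-44.68333736907591)), (np.float64(-102.08182989489029), np.float64(47.385447349686665))]
board x mm -43.925321163131116 liner n 1.351054990305379
push face [ 0.4818 -0.3272]
tub local -23.350413119163992 -7.777074920225599
0.09 [ 0.4375 -0.4055  0.2   ] tool cm [-52.87 -90.08   0.18]
0.05 [ 0.4572 -0.3707  0.2   ] tool cm [-53.86 -86.2    0.17]
twist 14.300597001318636
```

```bash
sed -i '/^def fit_stand/,$d' h.py
python3 - <<'E'
from h import *
for p in((95,220),(182,70),(110,192),(0,240)):
    print(p,[back(p,z)[:2].round(3).tolist() for z in(0,.3,.6)])
print(proj([[0,0,0],[.164,.603,.2],[.164,.603,0]]).round())
m=imaging.camera_model("side");Rs,ts=np.array(m["R"]),np.array(m["t"])
q=lambda P:cv2.projectPoints(np.array(P,float),cv2.Rodrigues(Rs)[0],ts,np.array(m["intrinsics"]),np.array(m["D"]))[0][:,0].round()
print(q([[0,0,0],[0,0,.3],[.164,.603,.2],[.35,.1,.2],[.45,0,.2],[.45,.3,.2]]).tolist())
E
```

```text
(95, 220) [[0.534, 0.079], [0.5, -0.043], [0.466, -0.165]]
(182, 70) [[0.872, -0.096], [0.741, -0.168], [0.609, -0.239]]
(110, 192) [[0.596, 0.05], [0.544, -0.064], [0.492, -0.178]]
(0, 240) [[0.489, 0.286], [0.468, 0.104], [0.447, -0.078]]
[[ 120.  482.]
 [-250.  413.]
 [-153.  390.]]
[[-30.0, 239.0], [-65.0, 96.0], [-1.0, 93.0], [113.0, 121.0], [166.0, 126.0], [125.0, 104.0]]
```

Nothing needs to go near the cabinet beyond the counter's end at (0.53, 0.08). I'll travel at z = 0.2 on a small radius.

Emit:
apply_moves:
  targets:
    - {"hand": 255, "linear": [-20.6, -23.7, 0], "twist": 14.3}
    - {"hand": 255, "linear": [-20.6, -23.7, 0], "twist": 14.3}
    - {"hand": 255, "linear": [-20.6, -23.7, 0], "twist": 14.3}
    - {"hand": 255, "linear": [-20.6, -23.7, 0], "twist": 14.3}
    - {"hand": 255, "linear": [-20.6, -23.7, 0], "twist": 14.3}
    - {"hand": 255, "linear": [-20.6, -23.7, 0], "twist": 14.3}
    - {"hand": 255, "linear": [-20.6, -23.7, 0], "twist": 14.3}
    - {"hand": 255, "linear": [-20.6, -23.7, 0], "twist": 14.3}
  force: 60

```text
time: 0.77
position: [0.3009, 0.3166, 0.2008]
tool_rot: [[-0.87, 0.494, -0.001], [0.494, 0.87, -0.002], [-0.0, -0.002, -1.0]]
ft_force: [0.4, -0.1, 0.9]
width: -0.003
finger_force: 0.0
```

Emit:
apply_moves:
  targets:
    - {"hand": 255, "linear": [-22.6, -23.6, 0], "twist": 0}
    - {"hand": 255, "linear": [-22.6, -23.6, 0], "twist": 0}
    - {"hand": 255, "linear": [-22.6, -23.6, 0], "twist": 0}
    - {"hand": 255, "linear": [-22.6, -23.6, 0], "twist": 0}
    - {"hand": 255, "linear": [-22.6, -23.6, 0], "twist": 0}
    - {"hand": 255, "linear": [-22.6, -23.6, 0], "twist": 0}
    - {"hand": 255, "linear": [-22.6, -23.6, 0], "twist": 0}
    - {"hand": 255, "linear": [-22.6, -23.6, 0], "twist": 0}

```text
time: 1.43
position: [0.3809, 0.0011, 0.2013]
tool_rot: [[-0.87, 0.493, 0.0], [0.493, 0.87, -0.0], [-0.0, 0.0, -1.0]]
ft_force: [0.3, 0.5, -0.5]
width: -0.002
finger_force: 0.0
```

Emit:
apply_moves:
  targets:
    - {"hand": 255, "linear": [-25.0, -32.4, 0], "twist": 0}
    - {"hand": 255, "linear": [-25.0, -32.4, 0], "twist": 0}
    - {"hand": 255, "linear": [-25.0, -32.4, 0], "twist": 0}
    - {"hand": 255, "linear": [-25.0, -32.4, 0], "twist": 0}
    - {"hand": 255, "linear": [-25.0, -32.4, 0], "twist": 0}
    - {"hand": 255, "linear": [-25.0, -32.4, 0], "twist": 0}
    - {"hand": 255, "linear": [-25.0, -32.4, 0], "twist": 0}
    - {"hand": 255, "linear": [-25.0, -32.4, 0], "twist": 0}

```text
time: 2.1
position: [0.4276, -0.3286, 0.2009]
tool_rot: [[-0.87, 0.493, -0.0], [0.493, 0.87, 0.0], [0.0, 0.0, -1.0]]
ft_force: [0.7, -0.3, -0.3]
width: 0.002
finger_force: 0.0
```

Emit:
apply_moves:
  targets:
    - {"hand": 255, "linear": [-4.7, -2.2, 0], "twist": 0}
    - {"hand": 255, "linear": [-4.7, -2.2, 0], "twist": 0}
    - {"hand": 255, "linear": [-4.7, -2.2, 4], "twist": 0}
    - {"hand": 255, "linear": [-4.7, -2.2, 8], "twist": 0}
    - {"hand": 255, "linear": [-4.7, -2.2, 11], "twist": 0}
    - {"hand": 255, "linear": [-4.7, -2.2, 12.3], "twist": 0}
    - {"hand": 255, "linear": [-4.7, -2.2, 12.3], "twist": 0}

```text
time: 2.68
position: [0.4561, -0.3667, 0.0749]
tool_rot: [[-0.87, 0.493, -0.005], [0.493, 0.87, 0.004], [0.007, 0.001, -1.0]]
ft_force: [-0.2, 0.2, -0.0]
width: 0.0
finger_force: 0.0
```

Run:
```python
from h import *
for n,(r0,r1,c0,c1) in {"top":(145,345,150,400),"side":(150,290,170,350)}.items():
    a=cv2.cvtColor(imaging.camera(n),cv2.COLOR_RGB2BGR)[r0:r1,c0:c1]
    cv2.imwrite(f"pics/{n}1.png",cv2.resize(a,None,fx=3 if n=="top" else 4,fy=3 if n=="top" else 4,interpolation=cv2.INTER_CUBIC))
```

```text
(no output)
```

View pics/top1.png

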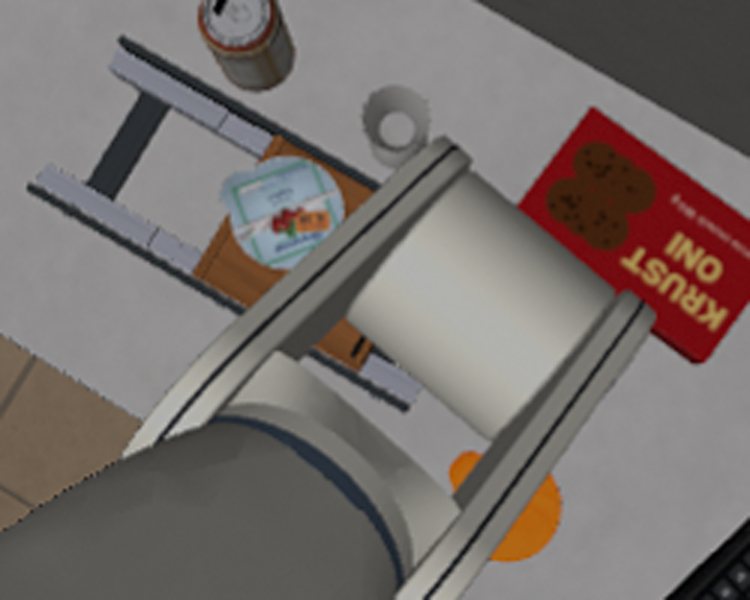

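View pics/side1.png

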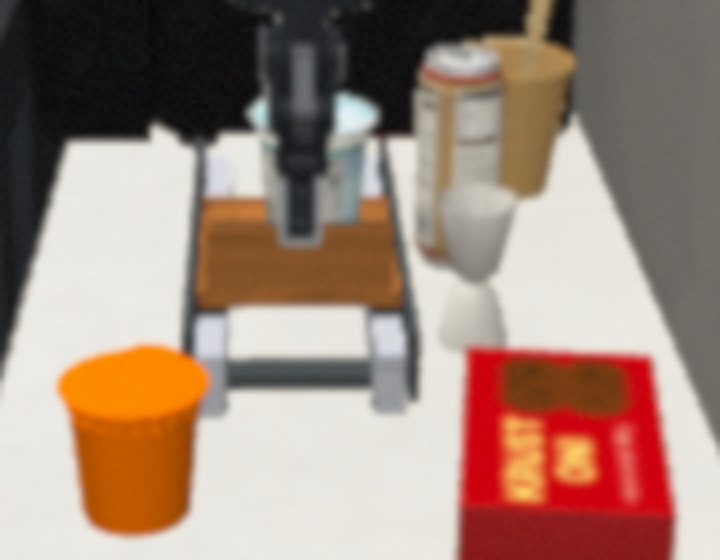

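The top view shows the arm above the stand's near end, and the tub and board are unmoved. In the side view the shut fingertip at (302,240) is centred on the plate, which spans 197 to 408. I'll settle, then creep forward.

Emit:
apply_moves:
  targets:
    - {"hand": 255, "linear": [0, 1, 0], "twist": 0}
    - {"hand": 255, "linear": [0, 2, 0], "twist": 0}
    - {"hand": 255, "linear": [0, 2, 0], "twist": 0}
    - {"hand": 255, "linear": [0, 2, 0], "twist": 0}

```text
time: 3.12
position: [0.4691, -0.3509, 0.0796]
tool_rot: [[-0.871, 0.491, 0.002], [0.491, 0.871, -0.001], [-0.002, -0.0, -1.0]]
ft_force: [-0.1, -0.1, -0.2]
width: 0.003
finger_force: 0.0
```

```bash
cat >> h.py <<'E'
def loc():
    s=status.observe(); a=np.radians(60.47); d=np.array([np.cos(a),np.sin(a)]); n=np.array([-d[1],d[0]])
    q=np.array(s["position"])[:2]-[.5355,-.2324]; f=np.array(s["ft_force"])
    print("t",s["time"],"along,across,z mm",(1e3*np.array([d@q,n@q,s["position"][2]])).round(1),"F along,across,z",np.round([f[:2]@d,f[:2]@n,f[2]],1))
E
python3 -c "from h import *; loc()"
```

```text
t 3.1167 along,across,z mm [-135.9   -0.6   79.6] F along,across,z [-0.2 -0.  -0.2]
```

Emit:
apply_moves:
  targets:
    - {"hand": 255, "linear": [0.1, 0.2, 0.2], "twist": 0}
    - {"hand": 255, "linear": [0.1, 0.4, 0.2], "twist": 0}
    - {"hand": 255, "linear": [0.1, 0.6, 0.2], "twist": 0}
    - {"hand": 255, "linear": [0.1, 0.8, 0.2], "twist": 0}
    - {"hand": 255, "linear": [0.1, 1.0, 0.2], "twist": 0}
    - {"hand": 255, "linear": [0.1, 1.2, 0.2], "twist": 0}
    - {"hand": 255, "linear": [0.1, 1.4, 0.2], "twist": 0}
    - {"hand": 255, "linear": [0.1, 1.6, 0.2], "twist": 0}

```text
time: 3.78
position: [0.4751, -0.3368, 0.0762]
tool_rot: [[-0.87, 0.493, -0.0], [0.493, 0.87, 0.0], [0.0, 0.0, -1.0]]
ft_force: [0.3, -0.8, -0.3]
width: 0.0
finger_force: 0.0
```

Emit:
apply_moves:
  targets:
    - {"hand": 255, "linear": [0, 0.2, 0], "twist": 0}
    - {"hand": 255, "linear": [0, 0.4, 0], "twist": 0}
    - {"hand": 255, "linear": [0, 0.6, 0], "twist": 0}
    - {"hand": 255, "linear": [0, 0.8, 0], "twist": 0}

```text
time: 4.12
position: [0.4791, -0.3298, 0.0762]
tool_rot: [[-0.87, 0.493, 0.0], [0.493, 0.87, -0.0], [-0.0, 0.0, -1.0]]
ft_force: [-0.7, -0.0, -0.4]
width: 0.001
finger_force: 0.0
```

```bash
python3 -c "from h import *; loc()"
```

```text
t 4.1167 along,across,z mm [-112.6    1.1   76.2] F along,across,z [-0.4  0.6 -0.4]
```

Emit:
apply_moves:
  targets:
    - {"hand": 255, "linear": [0, 0.2, 0], "twist": 0}
    - {"hand": 255, "linear": [0, 0.4, 0], "twist": 0}
    - {"hand": 255, "linear": [0, 0.6, 0], "twist": 0}
    - {"hand": 255, "linear": [0, 0.8, 0], "twist": 0}

```text
time: 4.45
position: [0.483, -0.3229, 0.0762]
tool_rot: [[-0.87, 0.493, 0.0], [0.493, 0.87, -0.0], [-0.0, -0.0, -1.0]]
ft_force: [0.9, -0.3, 0.8]
width: -0.0
finger_force: 0.0
```

Run:
```python
from h import *
loc()
for n,(r0,r1,c0,c1) in {"side":(150,260,190,330)}.items():
    a=cv2.cvtColor(imaging.camera(n),cv2.COLOR_RGB2BGR)[r0:r1,c0:c1]
    cv2.imwrite(f"pics/{n}2.png",cv2.resize(a,None,fx=5,fy=5,interpolation=cv2.INTER_CUBIC))
```

```text
t 4.45 along,across,z mm [-104.6    1.1   76.2] F along,across,z [ 0.2 -0.9  0.8]
```

View pics/side2.png

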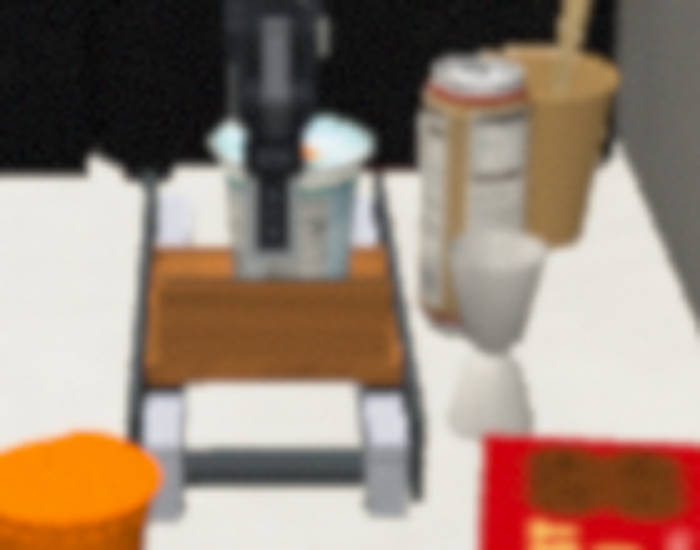

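The plate's top edge is unmoved at about (275,280) in the crop, and the finger's lower end is at (272,250), above that edge in the image. That doesn't fit what I expected, so I'll check with projections before moving further.

Run:
```python
from h import *
m=imaging.camera_model("side");Rs,ts=np.array(m["R"]),np.array(m["t"])
q=lambda P:cv2.projectPoints(np.array(P,float),cv2.Rodrigues(Rs)[0],ts,np.array(m["intrinsics"]),np.array(m["D"]))[0][:,0]
a=np.radians(60.47); d=np.array([np.cos(a),np.sin(a)]); n=np.array([-d[1],d[0]]); c=np.array([.5355,-.2324])
S=lambda x,y,z:np.r_[c+d*x+n*y,z]
s=status.observe()
for nm,P in {"tcp":s["position"],"plate top L":S(-.109,.05,.095),"plate top R":S(-.109,-.05,.095),"board bot L":S(-.109,.055,.048),"board bot R":S(-.109,-.055,.048),"stand nearL top":S(-.15,.0625,.052),"stand nearR":S(-.15,-.0625,.052)}.items():
    u=q([P])[0]; print(nm,u.round(1),"crop5",((u-[190,150])*5).round())
```

```text
tcp [243.4 213.5] crop5 [267. 318.]
plate top L [220.1 206.3] crop5 [151. 281.]
plate top R [267.7 206.2] crop5 [388. 281.]
board bot L [218.1 226.6] crop5 [140. 383.]
board bot R [269.5 226.4] crop5 [397. 382.]
stand nearL top [213.8 233.3] crop5 [119. 416.]
stand nearR [274.4 232.9] crop5 [422. 415.]
```

Run:
```python
from h import *
m=imaging.camera_model("side");Rs,ts=np.array(m["R"]),np.array(m["t"])
q=lambda P:cv2.projectPoints(np.array(P,float),cv2.Rodrigues(Rs)[0],ts,np.array(m["intrinsics"]),np.array(m["D"]))[0][:,0]
p=np.array(status.observe()["position"])
for nm,P in {"side1 tcp .0749":[.4561,-.3667,.0749],"settled .077":[.457,-.3700,.078],"now +20":p+[0,0,.02],"now +30":p+[0,0,.03]}.items():
    u=q([P])[0]; print(nm,u.round(1),"crop4",((u-[170,150])*4).round(),"crop5",((u-[190,150])*5).round())
a=cv2.imread("pics/side1.png")[60:310,180:420]; b=cv2.imread("pics/side2.png")[60:300,140:410]
b=cv2.resize(b,None,fx=1.4,fy=1.4); a=cv2.resize(a,None,fx=1.4,fy=1.4)
h=max(a.shape[0],b.shape[0]); f=lambda i:cv2.copyMakeBorder(i,0,h-i.shape[0],0,8,cv2.BORDER_CONSTANT)
cv2.imwrite("pics/cmp.png",np.hstack([f(a),f(b)]))
```

```text
side1 tcp .0749 [243.  224.2] crop4 [292. 297.] crop5 [265. 371.]
settled .077 [244.2 223.3] crop4 [297. 293.] crop5 [271. 367.]
now +20 [243.4 204.9] crop4 [294. 219.] crop5 [267. 274.]
now +30 [243.5 200.5] crop4 [294. 202.] crop5 [267. 252.]
```

View pics/cmp.png

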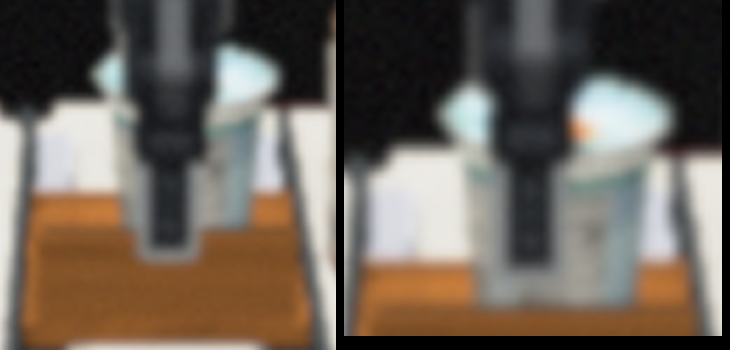

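Both views put the fingertip about 12 px (about 27 mm) higher than the reported TCP, with its lower end in full view above the plate's top edge. So it is hovering over the plate, and nothing has been touched. I'll back off, lower by about 2.7 cm, and check.

Emit:
apply_moves:
  targets:
    - {"hand": 255, "linear": [0, -2, 0], "twist": 0}
    - {"hand": 255, "linear": [0, -4.5, 0], "twist": 0}
    - {"hand": 255, "linear": [0, -4.5, 0], "twist": 0}
    - {"hand": 255, "linear": [0, -4.5, 1.5], "twist": 0}
    - {"hand": 255, "linear": [0, -4.5, 2.7], "twist": 0}
    - {"hand": 255, "linear": [0, -4.5, 2.7], "twist": 0}
    - {"hand": 255, "linear": [0, -4.5, 2.7], "twist": 0}

```text
time: 5.08
position: [0.4602, -0.3613, 0.0483]
tool_rot: [[-0.87, 0.493, -0.002], [0.493, 0.87, 0.002], [0.002, 0.0, -1.0]]
ft_force: [0.3, 0.8, -0.3]
width: 0.005
finger_force: 0.0
```

Run:
```python
from h import *
loc()
a=cv2.cvtColor(imaging.camera("side"),cv2.COLOR_RGB2BGR)[170:250,200:290]
cv2.imwrite("pics/side3.png",cv2.resize(a,None,fx=7,fy=7,interpolation=cv2.INTER_CUBIC))
m=imaging.camera_model("side");Rs,ts=np.array(m["R"]),np.array(m["t"])
q=lambda P:cv2.projectPoints(np.array(P,float),cv2.Rodrigues(Rs)[0],ts,np.array(m["intrinsics"]),np.array(m["D"]))[0][:,0]
p=np.array(status.observe()["position"])
for h in(0,.02,.03): print(h,((q([p+[0,0,h]])[0]-[200,170])*7).round())
```

```text
t 5.0833 along,across,z mm [-149.3    2.    48.3] F along,across,z [ 0.8  0.1 -0.3]
0 [305. 450.]
0.02 [305. 389.]
0.03 [306. 357.]
```

View pics/side3.png

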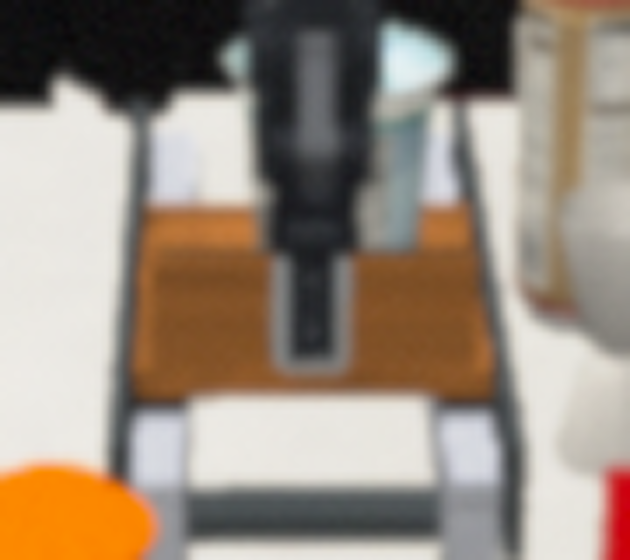

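The fingertip's end is now at (313,370) in the crop, well below the plate's top edge (row 250), centred on the plate and actually at z of about 75 mm. Now I'll advance.

Emit:
apply_moves:
  targets:
    - {"hand": 255, "linear": [0, 0.5, 0], "twist": 0}
    - {"hand": 255, "linear": [0, 0.8, 0], "twist": 0}
    - {"hand": 255, "linear": [0, 1.0, 0], "twist": 0}
    - {"hand": 255, "linear": [0, 1.2, 0], "twist": 0}
    - {"hand": 255, "linear": [0, 1.4, 0], "twist": 0}
    - {"hand": 255, "linear": [0, 1.6, 0], "twist": 0}
    - {"hand": 255, "linear": [0, 1.8, 0], "twist": 0}
    - {"hand": 255, "linear": [0, 2.0, 0], "twist": 0}

```text
time: 5.8
position: [0.4707, -0.3446, 0.0493]
tool_rot: [[-0.87, 0.493, 0.0], [0.493, 0.87, -0.0], [-0.0, -0.0, -1.0]]
ft_force: [0.1, -0.3, -1.1]
width: -0.003
finger_force: 0.0
```

Emit:
apply_moves:
  targets:
    - {"hand": 255, "linear": [0, 0.2, 0], "twist": 0}
    - {"hand": 255, "linear": [0, 0.4, 0], "twist": 0}
    - {"hand": 255, "linear": [0, 0.6, 0], "twist": 0}
    - {"hand": 255, "linear": [0, 0.8, 0], "twist": 0}

```text
time: 6.13
position: [0.4745, -0.3379, 0.0492]
tool_rot: [[-0.87, 0.493, -0.0], [0.493, 0.87, -0.0], [-0.0, -0.0, -1.0]]
ft_force: [-2.1, -4.0, -0.2]
width: -0.001
finger_force: 1.9
```

```bash
python3 -c "from h import *; loc()"
```

```text
t 6.1333 along,across,z mm [-121.9    1.    49.2] F along,across,z [-4.5 -0.1 -0.2]
```

Contact: 4.5 N against the push, with the TCP about 122 mm before the stand's centre. About 44 mm remain.

Emit:
apply_moves:
  targets:
    - {"hand": 255, "linear": [0, 0.2, 0], "twist": 0}
    - {"hand": 255, "linear": [0, 0.4, 0], "twist": 0}
    - {"hand": 255, "linear": [0, 0.6, 0], "twist": 0}
    - {"hand": 255, "linear": [0, 0.8, 0], "twist": 0}
    - {"hand": 255, "linear": [0, 1.0, 0], "twist": 0}
    - {"hand": 255, "linear": [0, 1.2, 0], "twist": 0}
    - {"hand": 255, "linear": [0, 1.4, 0], "twist": 0}
    - {"hand": 255, "linear": [0, 1.6, 0], "twist": 0}

```text
time: 6.8
position: [0.4825, -0.3237, 0.0492]
tool_rot: [[-0.87, 0.493, -0.0], [0.493, 0.87, 0.0], [0.0, -0.0, -1.0]]
ft_force: [-1.6, -2.6, 0.1]
width: 0.001
finger_force: 1.8
```

Emit:
apply_moves:
  targets:
    - {"hand": 255, "linear": [0, 0.2, 0], "twist": 0}
    - {"hand": 255, "linear": [0, 0.4, 0], "twist": 0}
    - {"hand": 255, "linear": [0, 0.6, 0], "twist": 0}
    - {"hand": 255, "linear": [0, 0.8, 0], "twist": 0}
    - {"hand": 255, "linear": [0, 1.0, 0], "twist": 0}
    - {"hand": 255, "linear": [0, 1.2, 0], "twist": 0}
    - {"hand": 255, "linear": [0, 1.4, 0], "twist": 0}
    - {"hand": 255, "linear": [0, 1.6, 0], "twist": 0}

```text
time: 7.47
position: [0.4904, -0.3098, 0.0492]
tool_rot: [[-0.87, 0.493, -0.0], [0.493, 0.87, 0.0], [0.0, 0.0, -1.0]]
ft_force: [-1.3, -3.2, -0.5]
width: 0.002
finger_force: 1.8
```

```bash
python3 -c "from h import *; loc()"
```

```text
t 7.4667 along,across,z mm [-89.6   1.1  49.2] F along,across,z [-3.5 -0.5 -0.5]
```

Sliding steadily at 3.5 N. I'll go finer now, 1 mm per row.

Emit:
apply_moves:
  targets:
    - {"hand": 255, "linear": [0, 0.1, 0], "twist": 0}
    - {"hand": 255, "linear": [0, 0.2, 0], "twist": 0}
    - {"hand": 255, "linear": [0, 0.3, 0], "twist": 0}
    - {"hand": 255, "linear": [0, 0.4, 0], "twist": 0}
    - {"hand": 255, "linear": [0, 0.5, 0], "twist": 0}
    - {"hand": 255, "linear": [0, 0.6, 0], "twist": 0}

```text
time: 7.97
position: [0.4933, -0.3047, 0.0492]
tool_rot: [[-0.87, 0.493, -0.0], [0.493, 0.87, 0.0], [0.0, 0.0, -1.0]]
ft_force: [-0.4, -3.3, -0.0]
width: -0.001
finger_force: 1.8
```

Emit:
apply_moves:
  targets:
    - {"hand": 255, "linear": [0, 0.1, 0], "twist": 0}
    - {"hand": 255, "linear": [0, 0.2, 0], "twist": 0}

```text
time: 8.13
position: [0.4943, -0.3029, 0.0492]
tool_rot: [[-0.87, 0.493, -0.0], [0.493, 0.87, 0.0], [0.0, -0.0, -1.0]]
ft_force: [-1.2, -2.9, 0.7]
width: 0.001
finger_force: 1.7
```

Emit:
apply_moves:
  targets:
    - {"hand": 255, "linear": [0, 0.1, 0], "twist": 0}
    - {"hand": 255, "linear": [0, 0.2, 0], "twist": 0}

```text
time: 8.3
position: [0.4954, -0.3008, 0.0492]
tool_rot: [[-0.87, 0.493, 0.0], [0.493, 0.87, 0.001], [0.0, 0.001, -1.0]]
ft_force: [-0.9, -1.0, -0.0]
width: -0.005
finger_force: 0.4
```

```bash
python3 -c "from h import *; loc()"
```

```text
t 8.3 along,across,z mm [-79.3   1.1  49.2] F along,across,z [-1.3  0.2 -0. ]
```

The force fell to about 1 N with the TCP at -79 mm, where home was expected, so it may have dropped in. I'll nudge 1 mm at a time to feel for the notch wall.

Emit:
apply_moves:
  targets:
    - {"hand": 255, "linear": [0, 0.05, 0], "twist": 0}
    - {"hand": 255, "linear": [0, 0.1, 0], "twist": 0}
    - {"hand": 255, "linear": [0, 0.1, 0], "twist": 0}

```text
time: 8.55
position: [0.4957, -0.3004, 0.0492]
tool_rot: [[-0.87, 0.493, -0.0], [0.493, 0.87, -0.0], [-0.0, -0.0, -1.0]]
ft_force: [-1.4, -2.0, -0.0]
width: -0.001
finger_force: 1.2
```

Run:
```python
from h import *
loc()
a=cv2.cvtColor(imaging.camera("side"),cv2.COLOR_RGB2BGR)[160:240,200:300]
cv2.imwrite("pics/side4.png",cv2.resize(a,None,fx=7,fy=7,interpolation=cv2.INTER_CUBIC))
```

```text
t 8.55 along,across,z mm [-78.8   1.1  49.2] F along,across,z [-2.4  0.2 -0. ]
```

View pics/side4.png

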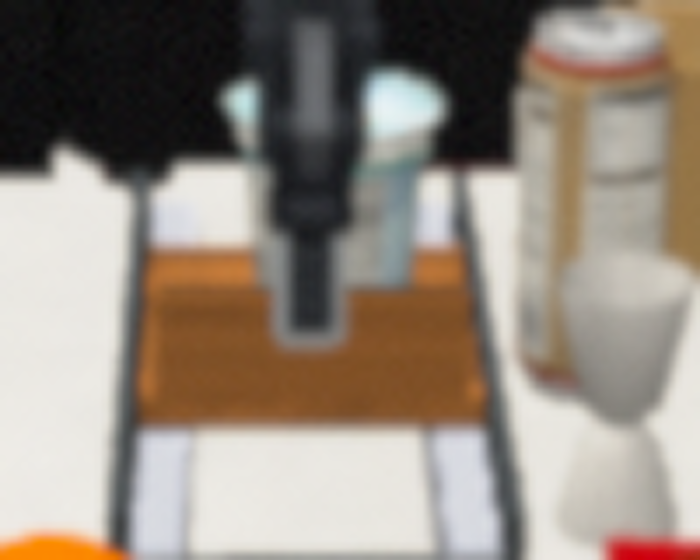

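In the crop the plate's top edge is at row 287 and the board's lower edge at row 424, with the tub upright. I'll compare that with the predictions for riding and home.

Run:
```python
from h import *
m=imaging.camera_model("side");Rs,ts=np.array(m["R"]),np.array(m["t"])
q=lambda P:cv2.projectPoints(np.array(P,float),cv2.Rodrigues(Rs)[0],ts,np.array(m["intrinsics"]),np.array(m["D"]))[0][:,0]
a=np.radians(60.47); d=np.array([np.cos(a),np.sin(a)]); n=np.array([-d[1],d[0]]); c=np.array([.5355,-.2324])
S=lambda x,y,z:np.r_[c+d*x+n*y,z]
for bx in(-.003,0,.003):
  for z0 in(.04,.034):
    print(bx,z0,"plate top row",((q([S(bx-.065,0,z0+.055)])[0][1]-160)*7).round(),"deck bottom",((q([S(bx-.065,.0,z0+.008)])[0][1]-160)*7).round())
```

```text
-0.003 0.04 plate top row 273.0 deck bottom 411.0
-0.003 0.034 plate top row 291.0 deck bottom 429.0
0 0.04 plate top row 270.0 deck bottom 407.0
0 0.034 plate top row 288.0 deck bottom 425.0
0.003 0.04 plate top row 266.0 deck bottom 404.0
0.003 0.034 plate top row 284.0 deck bottom 421.0
```

It matches home to within a pixel: predicted 288/425, seen 287/424. Now I'll withdraw straight back, then up.

Emit:
apply_moves:
  targets:
    - {"hand": 255, "linear": [0, -0.3, 0], "twist": 0}
    - {"hand": 255, "linear": [0, -1, 0], "twist": 0}
    - {"hand": 255, "linear": [0, -3, 0], "twist": 0}
    - {"hand": 255, "linear": [0, -5, 0], "twist": 0}
    - {"hand": 255, "linear": [0, -6, 0], "twist": 0}
    - {"hand": 255, "linear": [0, -6, 0], "twist": 0}
    - {"hand": 255, "linear": [0, -6, -4], "twist": 0}
    - {"hand": 255, "linear": [0, -6, -8], "twist": 0}

```text
time: 9.27
position: [0.4642, -0.3509, 0.1274]
tool_rot: [[-0.87, 0.494, -0.005], [0.494, 0.87, 0.005], [0.007, 0.002, -1.0]]
ft_force: [1.5, -0.5, -0.1]
width: 0.004
finger_force: 0.0
```

Emit:
apply_moves:
  targets:
    - {"hand": 255, "linear": [0, 0, -4], "twist": 0}
    - {"hand": 255, "linear": [0, 0, -8], "twist": 0}
    - {"hand": 255, "linear": [0, -4, -10], "twist": 0}
    - {"hand": 255, "linear": [0, -8, -10], "twist": 0}
    - {"hand": 255, "linear": [0, -12, -10], "twist": 0}
    - {"hand": 255, "linear": [0, -14, -10], "twist": 0}
    - {"hand": 255, "linear": [0, -14, -10], "twist": 0}
    - {"hand": 255, "linear": [0, -14, -10], "twist": 0}

```text
time: 9.93
position: [0.3968, -0.4745, 0.229]
tool_rot: [[-0.869, 0.495, 0.0], [0.495, 0.869, 0.001], [0.0, 0.001, -1.0]]
ft_force: [0.9, 1.0, -0.4]
width: -0.001
finger_force: 0.0
```

Run:
```python
from h import *
loc()
a=cv2.cvtColor(imaging.camera("top"),cv2.COLOR_RGB2BGR)[130:280,150:330]
b=cv2.cvtColor(imaging.camera("side"),cv2.COLOR_RGB2BGR)[150:250,200:320]
a=cv2.resize(a,(400,333),interpolation=cv2.INTER_CUBIC); b=cv2.resize(b,(400,333),interpolation=cv2.INTER_CUBIC)
cv2.imwrite("pics/final.png",np.hstack([a,b]))
```

```text
t 9.9333 along,across,z mm [-279.     1.4  229. ] F along,across,z [ 1.3 -0.3 -0.4]
```

View pics/final.png

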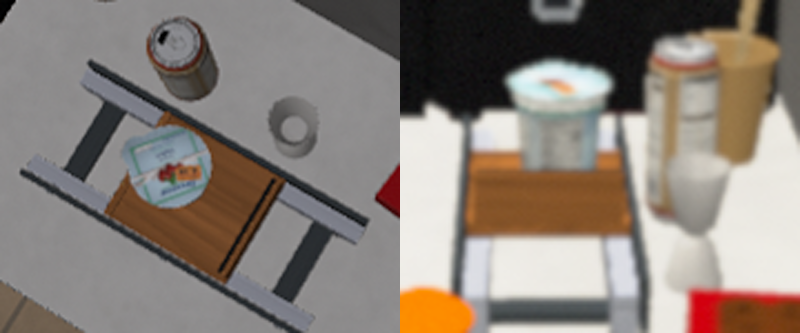

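The final views show the board centred on the stand over the notches, the tub upright on it, the other things in place and the gripper well clear. Handing in.

```bash
python3 -c "from rig import robot; print(robot.sign_off())"
```

```text
the job is handed in; nothing more can be done
None
```

The board is pushed home and, by the camera measurements, has dropped into the notches; the tub is still standing on it, nothing else was touched, the arm is clear, and the job was handed in at about 10 s.

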